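# Flag the empty findings bins for reorder

### The job

Two of the four findings bins in the rack have run out: with a fingertip, flip the raised brass tag on the front of each empty bin right over its hinge, away from you, so that it lies on the sloping guard in the bin's mouth with its other face (ring and bar) up. Do it gently, without gripping or forcing the tags; leave the tags of the two stocked bins as they are and don't disturb anything lying about on the bench. Finish with both tags lying fully down and your hand clear.

Things in the scene. Friction and masses are not known exactly. Their poses are not given: they have to be found in the camera images.
- rack: plywood rack board that stands fixed on the bench, 200 mm deep (its x), 448 mm wide (its y), 18 mm thick, with low cheeks and a back batten up to 78 mm. Origin: centre of its underside, on the bench; its +x points away from the robot, its yaw is within 0.25 rad of the world's. Four equal bins stand side by side on it, 104 mm apart, in any order
- bin_empty_a: the EMPTY bin (bare floor): grey plastic, fixed, 98 mm wide, 165 mm deep, 55 mm high at the front, 85 mm at the back, on the rack board. Origin: centre of its underside, axes as the rack's. The tag's hinge sits on its front rim; behind it a steel guard slopes down into the bin's mouth at 32 degrees
- tag_empty_a_hinge (a point): middle of the hinge pin of the tag on the EMPTY bin (bare floor): 75 mm in front of the bin's origin, 66 mm above it (84 mm above the bench). Axes as the rack's: x away from the robot, y along the pin, z up. The bin's front face is 16 mm in front of the pin. Hinge lugs 38 mm either side of this point reach 7 mm above the pin
- tag_empty_a_edge (a point): middle of the free edge of the tag on the EMPTY bin (bare floor), 53 mm from the pin; turns with the tag, its -x points from pin to free edge. The tag is a flat brass plate, 66 mm wide along the pin, 2.5 mm thick, about 60 g. At the start it slopes from the pin up and towards the robot, 32 degrees above level (edge 112 mm above the bench), with free air below
- tag_empty_a (a joint): angle of the tag on the EMPTY bin (bare floor): 0 = raised at the front, pointing up towards the robot at 32 degrees (card face up); 1.01 = upright; 3.14 = turned right over, lying on the guard that slopes down into the bin (ring-and-bar face up). Loose hinge, slight friction, no spring: past upright the tag falls over by itself, short of it it falls back
- bin_empty_b: the other EMPTY bin (bare floor): grey plastic, fixed, 98 mm wide, 165 mm deep, 55 mm high at the front, 85 mm at the back, on the rack board. Origin: centre of its underside, axes as the rack's. The tag's hinge sits on its front rim; behind it a steel guard slopes down into the bin's mouth at 32 degrees
- tag_empty_b_hinge (a point): middle of the hinge pin of the tag on the other EMPTY bin (bare floor): 75 mm in front of the bin's origin, 66 mm above it (84 mm above the bench). Axes as the rack's: x away from the robot, y along the pin, z up. The bin's front face is 16 mm in front of the pin. Hinge lugs 38 mm either side of this point reach 7 mm above the pin
- tag_empty_b_edge (a point): middle of the free edge of the tag on the other EMPTY bin (bare floor), 53 mm from the pin; turns with the tag, its -x points from pin to free edge. The tag is a flat brass plate, 66 mm wide along the pin, 2.5 mm thick, about 60 g. At the start it slopes from the pin up and towards the robot, 32 degrees above level (edge 112 mm above the bench), with free air below
- tag_empty_b (a joint): angle of the tag on the other EMPTY bin (bare floor): 0 = raised at the front, pointing up towards the robot at 32 degrees (card face up); 1.01 = upright; 3.14 = turned right over, lying on the guard that slopes down into the bin (ring-and-bar face up). Loose hinge, slight friction, no spring: past upright the tag falls over by itself, short of it it falls back
- bin_rings: the bin that holds a heap of ring blanks: grey plastic, fixed, 98 mm wide, 165 mm deep, 55 mm high at the front, 85 mm at the back, on the rack board. Origin: centre of its underside, axes as the rack's. The tag's hinge sits on its front rim; behind it a steel guard slopes down into the bin's mouth at 32 degrees
- tag_rings_hinge (a point): middle of the hinge pin of the tag on the bin that holds a heap of ring blanks: 75 mm in front of the bin's origin, 66 mm above it (84 mm above the bench). Axes as the rack's: x away from the robot, y along the pin, z up. The bin's front face is 16 mm in front of the pin. Hinge lugs 38 mm either side of this point reach 7 mm above the pin
- tag_rings (a joint): angle of the tag on the bin that holds a heap of ring blanks: 0 = raised at the front, pointing up towards the robot at 32 degrees (card face up); 1.01 = upright; 3.14 = turned right over, lying on the guard that slopes down into the bin (ring-and-bar face up). Loose hinge, slight friction, no spring: past upright the tag falls over by itself, short of it it falls back
- bin_tubes: the bin that holds a bundle of cut tubes: grey plastic, fixed, 98 mm wide, 165 mm deep, 55 mm high at the front, 85 mm at the back, on the rack board. Origin: centre of its underside, axes as the rack's. The tag's hinge sits on its front rim; behind it a steel guard slopes down into the bin's mouth at 32 degrees
- tag_tubes_hinge (a point): middle of the hinge pin of the tag on the bin that holds a bundle of cut tubes: 75 mm in front of the bin's origin, 66 mm above it (84 mm above the bench). Axes as the rack's: x away from the robot, y along the pin, z up. The bin's front face is 16 mm in front of the pin. Hinge lugs 38 mm either side of this point reach 7 mm above the pin
- tag_tubes (a joint): angle of the tag on the bin that holds a bundle of cut tubes: 0 = raised at the front, pointing up towards the robot at 32 degrees (card face up); 1.01 = upright; 3.14 = turned right over, lying on the guard that slopes down into the bin (ring-and-bar face up). Loose hinge, slight friction, no spring: past upright the tag falls over by itself, short of it it falls back
- bench_block: loose square steel bench block, 64 x 64 x 19 mm high, in front of the rack. Origin: centre of its underside, z up. Not part of the job
- flux_jar: loose small round jar, 42 mm across, 46 mm high, standing beside the rack. Origin: centre of its underside, z up. Not part of the job
- ring_clamp: loose wooden ring clamp lying down, 135 mm long, 31 mm wide, 24 mm high, in front of the rack. Origin: centre of its underside, z up. Not part of the job
- scale: loose blue pocket scale, 125 x 75 x 19 mm high, to the right of the rack. Origin: centre of its underside, z up. Not part of the job
- pliers: loose pliers lying down, 142 mm long (jaws along their own +x), 53 mm wide, 13 mm high, in front of the rack. Origin: centre of its underside, z up. Not part of the job
- wax_block: loose green wax block, 70 x 30 x 26 mm high, to the left of the rack. Origin: centre of its underside, z up. Not part of the job
- loupe: loose black folding loupe, 59 x 28 x 18 mm high, beside the rack. Origin: centre of its underside, z up. Not part of the job
- bangle: loose green bangle lying flat, 66 mm across, 8 mm high, to the right of the rack. Origin: centre of its underside, z up. Not part of the job

How it is judged:
By the outcome, as a careful person would: the job done as asked, in the order asked, and still so for the second after the job is handed in, with the robot touching nothing.
It also fails if it takes over 40 s, if anything falls off the work surface, if the arm or the gripper's body presses on something with over 40 N, if the wrist force passes 120 N, or if a joint passes its speed limit or range.

### The arm

A 6-joint arm with a two-finger parallel gripper is mounted at the origin on the work surface. World frame = base frame: x ahead of the robot, y to its left, z up, the work surface at z = 0. Lengths are in m, angles in rad, forces in N, time in s.
With the tool pointing down it reaches from about 0.375 to 0.9 m from the base axis. Payload 3.1 kg.
Tool frame: the origin (TCP) lies midway between the tips of the shut fingers; the grasp point (between the pads) lies 19 mm behind it; z points along the fingers, y is the line along which they close (so a half turn about z gives the same grasp; the last joint's range is limited). The gripper opens to 85 mm and grips with 20 to 120 N. Pads are 22 mm wide; open, the fingers measure 114 mm over their backs; the gripper's body (76 mm by 85 mm) begins 54 mm behind the grasp point. The pads swing forward as they close: fully open they stand 13 mm farther back than shut.
Start: joints at [1.026, 0.527, 1.433, -0, 1.181, -0.178], TCP at [0.224, 0.583, 0.231] pointing down, gripper open.
Joint ranges: [-3.08, 3.08], [-0.75, 2.2], [0.22, 2.44], [-1.43, 4.57], [0, 2.65], [-2.85, 2.85]. Speed limits (rad/s): [2.79, 2.79, 3.14, 3.14, 3.14, 3.14].

### API

Orientations are given as a unit quaternion [x, y, z, w].
In Python, from station import manip gives the robot as it stands.
- The arm moves only by the tool step_arm, never from a script. Its argument "targets" is text: rows parted by semicolons, each of 4 numbers parted by spaces: the shift along the tool's x, y, z in mm, then the turn about the tool's z in degrees. A call has 1 to 12 rows; each row is the pose to reach, as a shift and turn from the pose commanded when the call began, along the tool's axes at that moment; what a row does not reach only later rows make up. A row lasts 1/10 s, in which the tool goes at most 50 mm and 8.59 degrees, less where a joint would pass 70% of its speed; a pose out of reach is approached as far as the arm can. A call with a gripper value outside its range is refused whole. "gripper" is the closure, from 0 (fully open) to 1 (shut), set as the call begins (left out, the last holds). The fingers move at their own pace and stop on an object; "squeeze" is the grip in N (left out, the last holds). Time passes only in rows, so rows that repeat a pose let the fingers close. It gives the time, the measured TCP pose, the force, the opening and the grip force at its end, in the units of the state.
- manip.sense(): the state, without advancing time (a new reading comes with each control period).
- manip.snapshot(name): name is "side" or "top" or "wrist"; returns the picture (420x560x3 uint8, red, green, blue); there is no depth.
- manip.get_calibration(name): a dict with "fov_y" (degrees; the focal length in pixels is half the picture's height over the tangent of half this angle, whatever the lens; pixels are square), "cx", "cy" (the principal point, pixels), "extrinsics" (4x4, takes a point from camera to world coordinates); the wrist camera has in their place "tool_from_camera" (4x4, takes a point from camera to tool coordinates, whose origin is the TCP and whose axes are the flange's). Camera axes: x right, y down, z forward; pixel columns grow to the right and rows downward; lengths in m; the calibration is good to about 2 mm. A picture is of the moment at which its call begins: read the wrist's pose just before it. get_calibration takes no time and is no camera call.
- manip.sign_off(): hands the job in; it is judged then, once.
Trained networks look in the newest picture that a camera, given by its name, has taken for a name from the list of things; names that differ only in an ending like _2 or _b are one class to them, and where a whole thing is asked for, a point or a joint stands for the part that bears it (a point fixed in the world has none). Each returns a list of dicts, best first, with "p" (0 to 1); they miss things now and then, are a little off and sometimes report something else, mostly with a low value. They report only what shows in the picture. A call takes as long as a camera call.
- manip.recognise(camera, query): "position" ([column, row] in pixels, amid what is visible of it).
- manip.masks_of(camera, query): "pixels" (420x560 bool, what is visible of it) and "position" ([column, row] in pixels, amid what is visible of it).
- manip.mark_of(camera, query): "position" ([column, row] in pixels: a listed point, or the origin of a listed thing).
The state is a dict: "t": time; "q": joint angles; "qd": joint speeds; "tau": joint torques, N m; "tcp_pos": TCP position; "tool_rot": TCP orientation; "force": force on the tool from outside, world axes, zero at the start; "ft_torque": the same for the moment, N m; "finger_gap": opening from 0.0 (shut) to 1.0 (fully open); "gripper_force": force on a finger pad.
Only numpy, scipy, OpenCV 4.12 (cv2) and the standard library are available. Lean on these libraries where they do the work, as an engineer would, in place of code of your own. Each camera call takes 0.05 s, during which the arm holds its last target. There are 200 camera calls.

## Working session

There is one attempt and no reset: what is moved stays moved. The work goes in short steps, Python scripts to look and compute and a tool call to move; the robot and the scene stay as the last step left them, time stands still between calls to the robot, and variables do not carry over. Pictures are saved under pics/ and viewed, at most 10 in all, crops included, and the job is handed in when it is done.

Besides the shell and the picture viewer there is one more tool, called after ">>>" as a command line: name --argument value ..., lists and objects as JSON in quotes. step_arm: Moves the arm, as the interface text tells. Its arguments: {"type":"object","properties":{"targets":{"type":"string"},"gripper":{"type":"number"},"squeeze":{"type":"number"}},"required":["targets"]}

```bash
mkdir -p pics; cat > h.py <<'E'
import numpy as np, cv2
from station import manip
def save(cam,name):
    im=manip.snapshot(cam); cv2.imwrite(f'pics/{name}.png',im[:,:,::-1].copy()); return im
def ray(cam,px,T=None):
    c=manip.get_calibration(cam); f=210/np.tan(np.radians(c['fov_y'])/2)
    E=np.array(c['extrinsics']) if T is None else T
    d=E[:3,:3]@np.array([(px[0]-c['cx'])/f,(px[1]-c['cy'])/f,1]); return E[:3,3],d
def at_z(cam,px,z,T=None):
    o,d=ray(cam,px,T); return o+d*(z-o[2])/d[2]
def proj(cam,P):
    c=manip.get_calibration(cam); f=210/np.tan(np.radians(c['fov_y'])/2)
    E=np.array(c['extrinsics']); p=E[:3,:3].T@(np.array(P)-E[:3,3]); return [c['cx']+f*p[0]/p[2],c['cy']+f*p[1]/p[2]]
E
python3 - <<'E'
from h import *
np.set_printoptions(precision=3,suppress=True)
save('top','top0'); save('side','side0')
for q,z in [('rack',0),('bin_empty_a',.018),('bin_rings',.018),('bin_tubes',.018),('tag_empty_a_hinge',.084),('tag_empty_a_edge',.112),('tag_rings_hinge',.084),('tag_tubes_hinge',.084)]:
    for r in manip.mark_of('top',q)[:4]: print(q,round(r['p'],2),np.array(r['position']),at_z('top',r['position'],z))
s=manip.sense(); print(s['t'],s['tcp_pos'],s['tool_rot'],s['q'])
for c in('top','side'): print(np.array(manip.get_calibration(c)['extrinsics']))
E
```

```text
rack 0.77 [296.1 185.2] [ 0.639 -0.072  0.   ]
bin_empty_a 0.93 [345.9 200.6] [ 0.595 -0.22   0.018]
bin_empty_a 0.34 [110.  273.2] [0.363 0.471 0.018]
bin_rings 0.68 [274.6 248.6] [ 0.447 -0.012  0.018]
bin_tubes 0.91 [312.1 191.1] [ 0.621 -0.119  0.018]
bin_tubes 0.39 [318.4 260.4] [ 0.416 -0.142  0.018]
bin_tubes 0.25 [229.6 235.6] [0.482 0.122 0.018]
tag_empty_a_hinge 0.72 [238.4 193.5] [0.602 0.095 0.084]
tag_empty_a_edge 0.75 [234.6 209.5] [0.555 0.102 0.112]
tag_empty_a_edge 0.44 [246.3 171.3] [0.661 0.073 0.112]
tag_rings_hinge 0.71 [276.9 204.4] [ 0.574 -0.015  0.084]
tag_tubes_hinge 0.96 [312.5 213.3] [ 0.551 -0.116  0.084]
tag_tubes_hinge 0.16 [273.2 249.7] [ 0.446 -0.007  0.084]
0.5 [0.224 0.583 0.231] [ 0.182  0.983 -0.    -0.   ] [ 1.026  0.528  1.433  0.     1.181 -0.179]
[[ 0.025 -0.998  0.056  0.482]
 [-1.    -0.025 -0.002  0.001]
 [ 0.003 -0.056 -0.998  1.335]
 [ 0.     0.     0.     1.   ]]
[[ 0.981 -0.123  0.15   0.348]
 [-0.194 -0.597  0.779 -1.012]
 [-0.006 -0.793 -0.609  0.856]
 [ 0.     0.     0.     1.   ]]
```

View pics/top0.png

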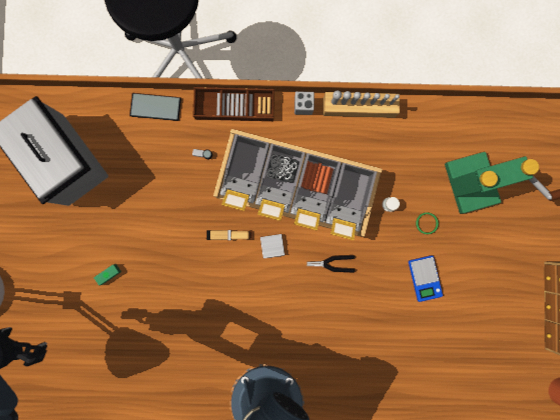

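View pics/side0.png

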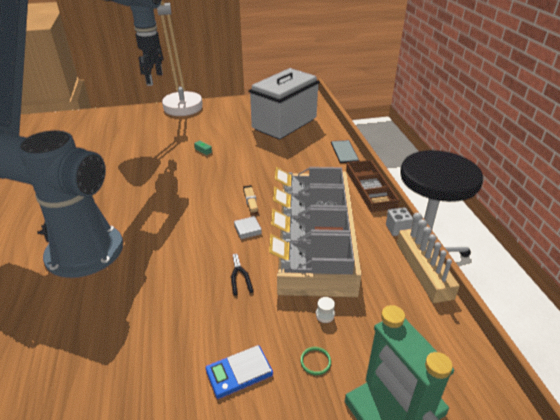

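The top picture shows, left to right: empty (≈240,165), rings (283,168), tubes (317,178), empty (352,190), so the two outer bins are the empty ones. The tag plates are at about (235,201), (271,211), (307,219) and (343,229). Next I'll fit the hinge line from both views.

```bash
cat > fit.py <<'E'
from h import *
from scipy.optimize import least_squares
np.set_printoptions(precision=3,suppress=True)
def P(p,k,edge):
    c,s=np.cos(p[2]),np.sin(p[2]); x=-.045*edge; y=k*.104
    return np.array([p[0]+c*x-s*y,p[1]+s*x+c*y,.112 if edge else .084])
p0=np.array([.563,-.063,-.237]); obs=[]
for cam in('top','side'):
    for q,ks,e in [('tag_empty_a_hinge',(1.5,-1.5),0),('tag_empty_a_edge',(1.5,-1.5),1),('tag_rings_hinge',(.5,),0),('tag_tubes_hinge',(-.5,),0)]:
        for r in manip.mark_of(cam,q)[:4]:
            d=[np.linalg.norm(np.array(proj(cam,P(p0,k,e)))-r['position']) for k in ks]; i=int(np.argmin(d))
            print(cam,q,round(r['p'],2),np.array(r['position']),ks[i],round(d[i],1))
            if d[i]<10 and r['p']>.25: obs.append((cam,ks[i],e,r['position']))
f=lambda p:np.concatenate([np.array(proj(c,P(p,k,e)))-x for c,k,e,x in obs])
s=least_squares(f,p0,loss='soft_l1'); print(s.x); print(f(s.x).reshape(-1,2))
for k in(1.5,-1.5): print(k,P(s.x,k,0),P(s.x,k,1))
print(manip.sense()['t'])
E
python3 - <<'E'
from h import *
manip.snapshot('top');manip.snapshot('side')
import fit
E
```

```text
top tag_empty_a_hinge 0.72 [238.7 190.8] 1.5 4.0
top tag_empty_a_hinge 0.58 [108.9 274.6] 1.5 154.3
top tag_empty_a_edge 0.95 [230.3 206.4] 1.5 6.0
top tag_rings_hinge 0.84 [272.2 204.5] 0.5 4.0
top tag_tubes_hinge 0.67 [309.6 212.5] -0.5 2.3
side tag_empty_a_hinge 0.73 [290.  180.3] 1.5 1.9
side tag_empty_a_hinge 0.41 [203.9 149.3] 1.5 91.0
side tag_empty_a_edge 0.35 [289.5 246.9] -1.5 21.7
side tag_rings_hinge 0.64 [285.1 201. ] 0.5 3.4
side tag_tubes_hinge 0.62 [286.8 226.8] -0.5 0.8
[ 0.564 -0.055 -0.268]
[[-0.544  1.408]
 [ 2.348  0.347]
 [ 1.176 -1.716]
 [-0.927  0.884]
 [ 0.201 -0.006]
 [ 3.35  -0.205]
 [-0.341 -2.709]]
1.5 [0.605 0.096 0.084] [0.562 0.108 0.112]
-1.5 [ 0.523 -0.205  0.084] [ 0.479 -0.193  0.112]
1.0
```

>>> step_arm --targets "-33 -28 -2 -1; -66 -56 -4 -2; -99 -84 -6 -3; -132 -112 -8 -4; -165 -140 -10 -5; -198 -168 -12 -6; -231 -196 -14 -6; -264 -224 -16 -6; -297 -252 -18 -6; -330 -280 -19 -6; -361 -308 -19 -6; -392 -335 -19 -6" --gripper 1

```text
t: 2.2
tcp_pos: [0.4706, 0.1284, 0.2506]
tool_rot: [0.131, 0.991, 0.0, 0.0]
force: [0.5, 0.6, -0.9]
finger_gap: 0.002
gripper_force: 0.0
```

```bash
python3 - <<'E'
from h import *
from scipy.spatial.transform import Rotation as R
np.set_printoptions(precision=3,suppress=True)
s=manip.sense(); print(s['t'],s['tcp_pos'],R.from_quat(s['tool_rot']).as_matrix(),s['qd'],s['finger_gap'])
save('wrist','w1')
print(np.array(manip.get_calibration('wrist')['tool_from_camera']))
for q in('tag_empty_a_hinge','tag_empty_a_edge','tag_rings_hinge'):
    for r in manip.mark_of('wrist',q)[:3]: print(q,round(r['p'],2),np.array(r['position']))
E
```

```text
2.2 [0.471 0.128 0.251] [[-0.966  0.259  0.001]
 [ 0.259  0.966  0.   ]
 [-0.001  0.    -1.   ]] [-0.798  0.107 -0.174  0.004  0.058 -0.79 ] 0.0022886139348284153
[[-0.    -0.956 -0.292  0.074]
 [ 1.     0.    -0.001 -0.   ]
 [ 0.001 -0.292  0.956 -0.142]
 [ 0.     0.     0.     1.   ]]
tag_rings_hinge 0.81 [194.3 314.5]
tag_rings_hinge 0.46 [134.  334.3]
tag_rings_hinge 0.33 [176.4 186.6]
```

View pics/w1.png

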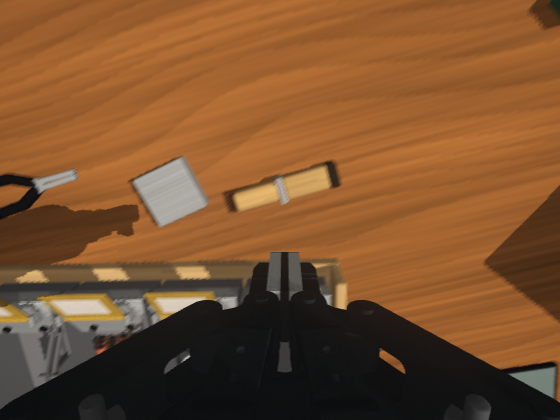

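The wrist view shows the rings tag at (182,305), the tubes tag at (82,305), and the left empty tag hidden behind the fingers at about col 280. The rack's left cheek is at col 340. I'll take the picture again now the arm has settled and measure the plates.

```bash
python3 - <<'E'
from h import *
from scipy.spatial.transform import Rotation as R
np.set_printoptions(precision=3,suppress=True)
manip.snapshot('wrist')
s=manip.sense(); im=save('wrist','w2')
T=np.eye(4);T[:3,:3]=R.from_quat(s['tool_rot']).as_matrix();T[:3,3]=s['tcp_pos'];T=T@np.array(manip.get_calibration('wrist')['tool_from_camera'])
print(s['t'],s['tcp_pos'],np.abs(s['qd']).max())
h=cv2.cvtColor(im,cv2.COLOR_RGB2HSV)
m=cv2.inRange(h,(20,120,120),(34,255,255)); m[:270]=0
n,l,st,c=cv2.connectedComponentsWithStats(m)
for i in range(1,n):
    if st[i,4]>60: 
        print(st[i])
        ys,xs=np.where(l==i)
        for x in np.linspace(xs.min()+4,xs.max()-4,4).astype(int):
            y=ys[xs==x].min() if (xs==x).any() else 0
            print('  edge',x,y,at_z('wrist',(x,y),.112,T))
cv2.imwrite('pics/w2c.png',cv2.resize(im[240:400,0:400,::-1],(800,320)))
E
```

```text
2.45 [0.469 0.13  0.25 ] 0.03001445258210264
[144 292  72  28 542]
  edge 148 294 [ 0.53  -0.023  0.112]
  edge 169 293 [ 0.535 -0.003  0.112]
  edge 190 293 [0.54  0.017 0.112]
  edge 211 292 [0.544 0.037 0.112]
[  38  295   87   27 1013]
  edge 42 297 [ 0.507 -0.124  0.112]
  edge 68 296 [ 0.512 -0.099  0.112]
  edge 94 295 [ 0.518 -0.074  0.112]
  edge 120 311 [ 0.541 -0.057  0.112]
[  0 306  29  17 300]
  edge 4 308 [ 0.508 -0.165  0.112]
  edge 10 307 [ 0.509 -0.159  0.112]
  edge 17 310 [ 0.514 -0.154  0.112]
  edge 24 315 [ 0.521 -0.15   0.112]
```

View pics/w2c.png

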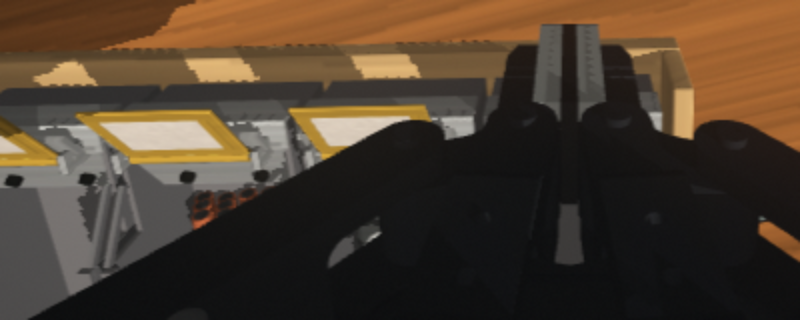

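>>> step_arm --targets "-25 1 40 -1.5; -50 2 80 -1.5; -65 2 115 -1.5; -72 2 140 -1.5; -72 2 150 -1.5; -72 2 150 -1.5; -72 2 150 -1.5"

```text
t: 3.2
tcp_pos: [0.5396, 0.1144, 0.1012]
tool_rot: [0.117, 0.993, 0.0, 0.0]
force: [-0.3, 0.3, 0.1]
finger_gap: 0.0
gripper_force: 0.0
```

```bash
python3 - <<'E'
from h import *
im=save('side','s1'); cv2.imwrite('pics/s1c.png',cv2.resize(im[100:310,180:400,::-1],(628,600),interpolation=cv2.INTER_CUBIC))
s=manip.sense();print(s['t'],s['tcp_pos'],s['force'])
E
```

```text
3.25 [0.54008067 0.11420981 0.10171502] [ 0.77995238 -0.13554879  0.84875377]
```

View pics/s1c.png

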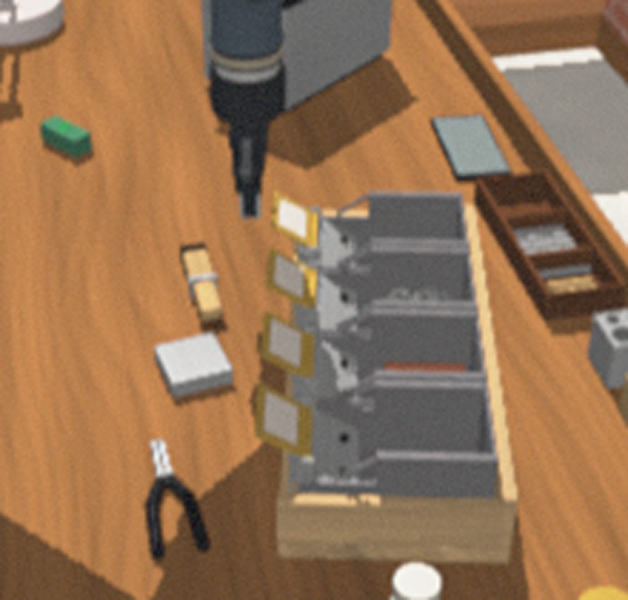

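The finger stands in front of the left tag, 12–20 mm clear, with its tip just below the free edge. Next I push along the arc.

>>> step_arm --targets "-5 0 2 0; -10 0 2 0; -15 0 2 0; -19 0 -1 0; -23 0 -6 0; -27 0 -10 0; -32 0 -14 0; -37 0 -17 0; -42 0 -19 0; -47 0 -21 0; -51 0 -22 0; -55 0 -23 0"

```text
t: 4.45
tcp_pos: [0.5938, 0.1003, 0.1232]
tool_rot: [0.118, 0.993, -0.0, -0.0]
force: [-0.3, 0.3, 0.3]
finger_gap: -0.0
gripper_force: 0.1
```

>>> step_arm --targets "-4 0 -1 0; -8 0 -1 0; -12 0 -1 0; -16 0 -1 0; -20 0 -1 0; -24 0 0 0; -24 0 0 0; -24 0 0 0; -24 0 0 0"

```text
t: 5.35
tcp_pos: [0.6165, 0.095, 0.1232]
tool_rot: [0.118, 0.993, -0.0, -0.0]
force: [0.5, 0.4, 0.3]
finger_gap: 0.001
gripper_force: 0.0
```

```bash
python3 - <<'E'
from h import *
im=save('side','s2'); cv2.imwrite('pics/s2c.png',cv2.resize(im[100:310,180:400,::-1],(628,600),interpolation=cv2.INTER_CUBIC))
s=manip.sense();print(s['t'],s['tcp_pos'],s['force'])
E
```

```text
5.4 [0.61650054 0.09500812 0.12327476] [0.84877681 0.48807492 0.19160014]
```

View pics/s2c.png

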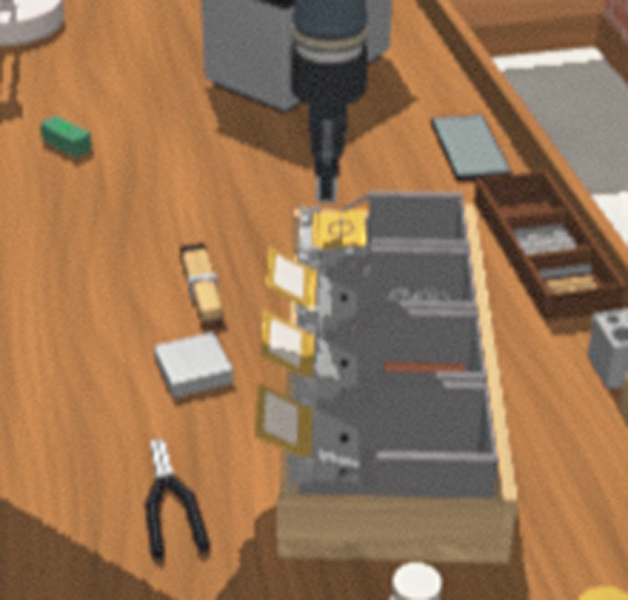

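The left tag is flipped (ring face up, crop (340,230)). Next I rise and move across to the right one.

>>> step_arm --targets "0 0 -30 0; 5 -10 -60 0; 20 -45 -60 0; 40 -85 -60 0; 60 -128 -60 0; 80 -170 -60 0; 86 -215 -60 0; 86 -260 -60 0; 86 -295 -60 0; 86 -312 -60 0; 86 -312 -40 0; 86 -312 -10 0"

```text
t: 6.6
tcp_pos: [0.4615, -0.1903, 0.1345]
tool_rot: [0.119, 0.993, -0.001, 0.003]
force: [-0.1, 0.4, -0.4]
finger_gap: -0.003
gripper_force: 0.0
```

>>> step_arm --targets "0 0 20 0; 0 0 33 0; 0 0 33 0; 0 0 33 0"

```text
t: 7.0
tcp_pos: [0.4603, -0.1883, 0.1005]
tool_rot: [0.118, 0.993, 0.0, -0.0]
force: [-0.4, -0.4, -0.4]
finger_gap: 0.004
gripper_force: 0.0
```

```bash
python3 - <<'E'
from h import *
im=save('side','s3'); cv2.imwrite('pics/s3c.png',cv2.resize(im[100:310,180:400,::-1],(628,600),interpolation=cv2.INTER_CUBIC))
s=manip.sense();print(s['t'],s['tcp_pos'],s['force'])
E
```

```text
7.05 [ 0.46066229 -0.18855884  0.10093116] [-0.03473814 -1.03411106  0.75874229]
```

View pics/s3c.png

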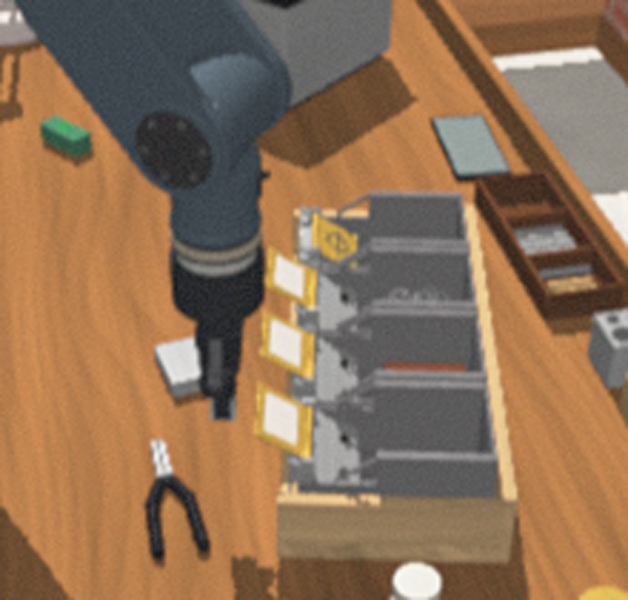

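The finger is centred in front of the right tag (tip at crop (225,410), tag at (283,415)). Same arc, starting 7 mm farther back.

>>> step_arm --targets "-6 0 2 0; -12 0 2 0; -17 0 2 0; -22 0 2 0; -26 0 -1 0; -30 0 -6 0; -34 0 -10 0; -39 0 -14 0; -44 0 -17 0; -49 0 -19 0; -54 0 -21 0; -58 0 -22 0"

```text
t: 8.25
tcp_pos: [0.5175, -0.2021, 0.1224]
tool_rot: [0.118, 0.993, -0.0, 0.0]
force: [0.4, -0.2, 0.4]
finger_gap: 0.003
gripper_force: 0.0
```

>>> step_arm --targets "-4 0 -1 0; -8 0 -1 0; -12 0 -1 0; -16 0 -1 0; -20 0 -1 0; -24 0 -1 0; -28 0 0 0; -28 0 0 0; -28 0 0 0; -28 0 -40 0; -10 0 -80 0; 20 0 -110 0"

```text
t: 9.45
tcp_pos: [0.4986, -0.1982, 0.2344]
tool_rot: [0.117, 0.993, -0.001, 0.002]
force: [-1.2, 0.1, 1.0]
finger_gap: -0.002
gripper_force: 0.0
```

>>> step_arm --targets "40 0 -30 0; 80 0 -40 0; 90 0 -40 0; 90 0 -40 0; 90 0 -40 0; 90 0 -40 0; 90 0 -40 0; 90 0 -40 0"

```text
t: 10.25
tcp_pos: [0.4103, -0.1764, 0.2718]
tool_rot: [0.118, 0.993, 0.0, -0.0]
force: [0.1, -0.3, -0.4]
finger_gap: -0.002
gripper_force: 0.0
```

```bash
python3 - <<'E'
from h import *
im=save('side','s4'); cv2.imwrite('pics/s4c.png',cv2.resize(im[100:310,180:400,::-1],(628,600),interpolation=cv2.INTER_CUBIC))
im=save('top','t4'); cv2.imwrite('pics/t4c.png',cv2.resize(im[120:300,190:430,::-1],(800,600),interpolation=cv2.INTER_CUBIC))
s=manip.sense();print(s['t'],s['tcp_pos'],s['force'])
E
```

```text
10.35 [ 0.40999348 -0.17624136  0.27190031] [-0.04015852  0.30038456  0.30208821]
```

View pics/s4c.png

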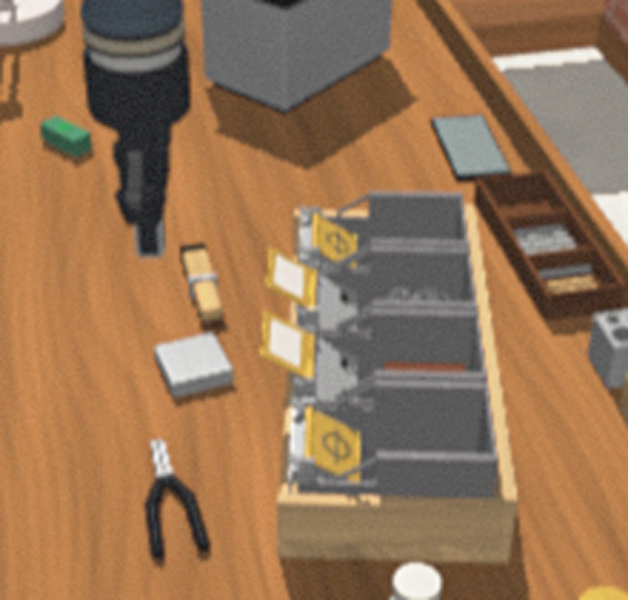

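View pics/t4c.png

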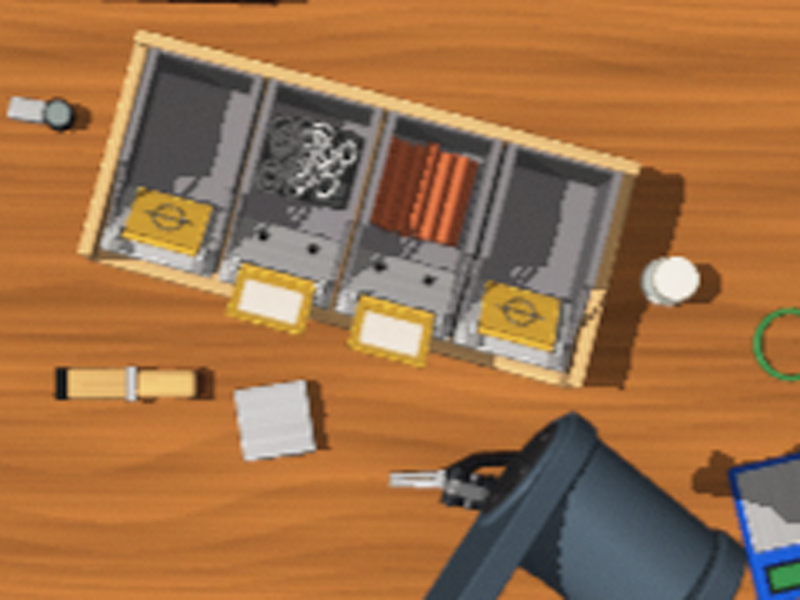

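Both empty-bin tags lie ring-and-bar face up in their bins (top crop (168,222) and (518,315)). The stocked bins' tags are still raised, the loose items have not moved, and the hand is clear.

```bash
python3 -c "
from station import manip
print(manip.sign_off())"
```

```text
the job is handed in; nothing more can be done
None
```

I flipped the tags on both empty bins (the two outer ones) right over onto their guards and handed the job in at about 10 s, with the stocked bins' tags and the loose items undisturbed in the final pictures.

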